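# Shim the rocking microscope

### The job

The inspection microscope on the bench rocks because the foot under its far left base corner, as the robot sees it, has lost its rubber pad. Push the wooden wedge along the bench, thin end first, under that bare foot until the whole foot sits snug on it and the microscope stands level without rocking, take the fingers away from the wedge, then press down firmly with the fingertips on the top of the base plate at that corner to prove that it stays still, and let go. Only push and press: do not grip or lift the wedge or the microscope, do not shove the microscope out of its place, and leave everything else where it lies.

Things in the scene. Friction and masses are not known exactly. Their poses are not given: they have to be found in the camera images.
- microscope: digital inspection microscope, about 2.6 kg, loose on four feet. Grey base plate 200 mm (x) x 260 mm (y), underside 22 mm and top 32 mm above the bench. Origin: bench level under the plate's middle; z up, -x its front (roughly to the robot), +y its left. Feet 78 mm in x, 108 mm in y from the middle: three with 9 mm rubber pads, the one at +x +y bare. Plate level at the start
- bare_foot (a point): centre of the flat lower end of the bare foot (metal stub, 20 mm diameter, 22 mm in from both edges of the plate's far left corner, diagonally opposite the lamp box). It hangs 9 mm above the bench; unshimmed, a press of 4 N on that corner tips the microscope down by 0.07 rad. Axes as the microscope's
- corner (a point): where to press: the point on top of the base plate straight above the bare foot (a small flush screw head), 32 mm above the bench, 22 mm in from both edges. A press of 6 to 12 N is firm; with the wedge snug the plate bears 25 N here
- column_top (a point): top centre of the steel column (23 mm thick) that stands on the plate at x = +72 mm, y = 0, 310 mm high. The camera head, over the plate's middle, reaches from 118 to 300 mm above the bench, and with the focus knobs is no wider than 90 mm in y
- lamp_box (a point): centre of the top of the black lamp box with a dimmer knob, on the plate's front right corner: 64 x 70 mm, its top 68 mm above the bench, the knob 13 mm higher
- wedge: light wooden wedge 120 x 45 mm, 40 g, flat on the bench left of the microscope, thin end roughly to the bare foot. Origin: centre of its underside; x to the thin end, y across, z up. Top slopes from 18 mm high at x = -60 mm to 2 mm at x = +60 mm: it meets the foot with the foot's centre at x = +17 mm. Slides at 0.3 N; snug at a push of 3 to 6 N; from 7 to 11 N on the microscope itself is shoved along
- board: bare circuit board 70 x 52 x 4.5 mm lying under the lens on the microscope's base plate; origin at the centre of its underside; to be left alone
- screwdriver: screwdriver with red handle, 170 mm long, 26 mm thick, lying to the robot's side of the wedge; origin under its middle, x axis from handle to blade; to be left alone
- steel_block: dark steel block 40 x 60 x 25 mm on the far side of the wedge; origin at the centre of its underside; to be left alone
- cutters: side cutters with orange handles, lying behind the microscope, about 140 x 60 x 15 mm, lying flat; origin on the bench near their middle; to be left alone
- screw_box: clear open box of screws 100 x 80 x 45 mm; origin at the centre of its underside; to be left alone
- solder_reel: reel of solder standing on its flange, 64 mm diameter, 40 mm high; origin at the centre of its underside; to be left alone
- sponge: green sponge block 110 x 70 x 32 mm; origin at the centre of its underside; to be left alone
- marker: black marker pen 140 mm long, 15 mm thick, lying; origin under its middle; to be left alone
Not all that is in view belongs to the job. Of the things like the wedge, leave any that is red; of the rest the smaller one is meant.

How it is judged:
By the outcome, as a careful person would: the job done as asked, in the order asked, and still so for the second after the job is handed in, with the robot touching nothing.
It also fails if it takes over 56 s, if anything falls off the work surface, if the arm or the gripper's body presses on something with over 40 N, if the wrist force passes 120 N, or if a joint passes its speed limit or range.

### The arm

A 6-joint arm with a two-finger parallel gripper is mounted at the origin on the work surface. World frame = base frame: x ahead of the robot, y to its left, z up, the work surface at z = 0. Lengths are in mm, angles in rad, forces in N, time in s.
With the tool pointing down it reaches from about 350 to 775 mm from the base axis. Payload 7.3 kg.
Tool frame: the origin (TCP) lies on the centre line of the jaws, within the pads' length; the fingertips stand 17 mm ahead of it and the grasp point (between the pads) lies 2 mm behind it; z points along the fingers, y is the line along which they close (so a half turn about z gives the same grasp; the last joint's range is limited). The gripper opens to 92 mm and grips with 3 to 60 N. Pads are 19 mm wide; open, the fingers measure 130 mm over their backs; the gripper's body (75 mm by 190 mm) begins 47 mm behind the grasp point.
Start: joints at [-1.382, 0.342, 1.524, -0, 1.275, -0.146], TCP at [172.527, -495.861, 243.741] pointing down, gripper open.
Joint ranges: [-2.53, 2.53], [-0.77, 2.02], [0.04, 2.7], [-1, 4.14], [0.28, 2.66], [-3.11, 3.11]. Speed limits (rad/s): [2.57, 2.57, 3.14, 3.14, 3.14, 3.14].

### API

Orientations are given as [roll, pitch, yaw] about the fixed x, y, z axes, in that order (R = Rz(yaw) Ry(pitch) Rx(roll)).
In Python, from plant import bot gives the robot as it stands. The module is installed in compiled form; this text tells all that it offers.
- The arm moves only by the shell command python3 -m pendant 'ROWS'. ROWS is JSON, a list of rows, each a list of 3 entries, a list of its own where there are three numbers: the shift along the world's x, y, z as a fraction of full scale, then the turn, a rotation vector about the world's x, y, z as a fraction of full scale, then the opening, from -1 (shut) to 1 (fully open), so that 0 is half open. In form: [[[tx, ty, tz], [rx, ry, rz], claw], ...]. A call has exactly 10 rows; each row shifts and turns the commanded pose from where the row before left it; what a row does not reach is not made up. Full scale, the value 1, is 30 mm for a shift and 0.12 rad for a turn. A row lasts 1/12 s, in which the tool goes at most 41.7 mm and 7.16 degrees, less where a joint would pass 70% of its speed; a pose out of reach is approached as far as the arm can. A call with a number of a shift or a turn outside -1 to 1 is refused whole. A call with a gripper value outside its range is refused whole. The fingers move at their own pace and stop on an object; the grip force is fixed at half the most. Time passes only in rows, so rows that do not move let the fingers close, or fill a call up. It gives the time, the measured TCP pose, the force, the opening and the grip force at its end, in the units of the state.
- bot.get_obs(): the state, without advancing time (a new reading comes with each control period).
- bot.capture(name): name is "scene" or "top"; returns the picture (420x560x3 uint8, blue, green, red); there is no depth.
- bot.camera_params(name): a dict with "fovy" (degrees; the focal length in pixels is half the picture's height over the tangent of half this angle, whatever the lens; pixels are square), "cx", "cy" (the principal point, pixels), "distortion" ([k1, k2, p1, p2, k3] as OpenCV has them; the pictures are not rectified), "camera_from_world" (4x4, takes a point from world to camera coordinates). Camera axes: x right, y down, z forward; pixel columns grow to the right and rows downward; lengths in mm; the calibration is good to about 2 mm. A picture is of the moment at which its call begins. camera_params takes no time and is no camera call.
- bot.close_job(): hands the job in; it is judged then, once.
The state is a dict: "time": time; "joint_positions": joint angles; "dq": joint speeds; "tau": joint torques, N m; "tool_pos": TCP position; "tcp_rot": TCP orientation; "contact_force": force on the tool from outside, world axes, zero at the start; "moment": the same for the moment, N m; "grip_width": finger opening in mm; "finger_force": force on a finger pad.
Only numpy, scipy, OpenCV 4.12 (cv2) and the standard library are available. Lean on these libraries where they do the work, as an engineer would, in place of code of your own. Each camera call takes 0.05 s, during which the arm holds its last target. There are 200 camera calls.

## Working session

There is one attempt and no reset: what is moved stays moved. The work goes in short steps, Python scripts to look and compute and a shell command to move; the robot and the scene stay as the last step left them, time stands still between calls to the robot, and variables do not carry over. Pictures are saved under pics/ and viewed, at most 10 in all, crops included, and the job is handed in when it is done.

```bash
mkdir -p pics; python3 - <<'E'
from plant import bot
import cv2,numpy as np
for n in("scene","top"):
    im=bot.capture(n);cv2.imwrite(f"pics/{n}0.png",im)
    p=bot.camera_params(n);print(n,p["fovy"],p["cx"],p["cy"],p["distortion"]);print(np.round(p["camera_from_world"],3).tolist())
o=bot.get_obs();print(o)
E
```

```text
scene 53.30958111846607 281.7671588727333 207.53211244684846 [-0.08924692  0.          0.          0.          0.        ]
[[0.571, 0.821, 0.005, -327.763], [0.523, -0.359, -0.773, -162.421], [-0.633, 0.444, -0.635, 1803.03], [0.0, 0.0, 0.0, 1.0]]
top 43.34282548545645 279.9878349488823 209.6496910613528 [0.02883602 0.         0.         0.         0.        ]
[[-0.015, -1.0, 0.016, -43.196], [-0.989, 0.013, -0.145, 606.954], [0.145, -0.018, -0.989, 1504.758], [0.0, 0.0, 0.0, 1.0]]
{'time': 0.1, 'joint_positions': array([-1.38201833e+00,  3.42679840e-01,  1.52491378e+00, -3.92299447e-05,
        1.27538772e+00, -1.46014147e-01]), 'dq': array([-0.00123119, -0.00082062, -0.00219599, -0.00077171,  0.00049171,
       -0.00042868]), 'tau': array([ 1.97142275e-03, -4.32003951e+01, -2.44695747e+01,  7.19262077e-02,
        5.26241970e-02, -5.29843032e-05]), 'tool_pos': array([ 172.44058487, -495.51838849,  243.10322295]), 'tcp_rot': array([-3.14021329e+00, -1.64932512e-04,  3.34803472e-01]), 'contact_force': array([-0.18007822,  0.04787065, -0.36217345]), 'moment': array([0.00069149, 0.01527882, 0.02028534]), 'finger_force': 0.0, 'grip_width': 92.21741916393799}
```

View pics/scene0.png

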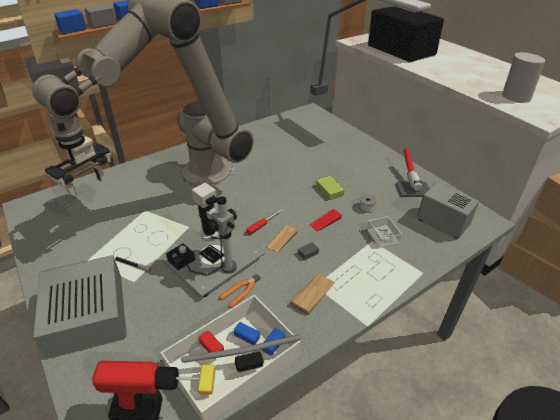

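View pics/top0.png

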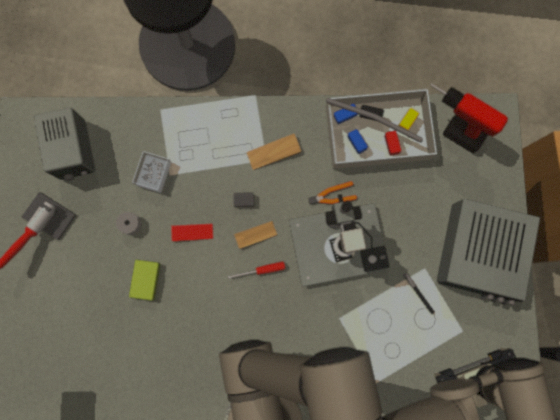

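The scene view shows the microscope at about (215,245), wooden wedge at (282,238), a larger wooden wedge at (313,293) and a red one at (326,220). In the top view the candidates are small wood (255,235), large wood (274,151) and red (192,233). I choose the small wood at (255,235), next to the microscope's far left corner (~(295,220)), and will check it in a crop.

```bash
cat > h.py <<'E'
from plant import bot
import cv2,numpy as np
def K(n):
    p=bot.camera_params(n);f=210/np.tan(np.radians(p["fovy"])/2)
    return np.array([[f,0,p["cx"]],[0,f,p["cy"]],[0,0,1.]]),np.array(p["distortion"]),np.array(p["camera_from_world"])
def ray(n,uv,z):
    k,d,T=K(n);q=cv2.undistortPoints(np.array(uv,float).reshape(-1,1,2),k,d)[:,0]
    D=np.c_[q,np.ones(len(q))]@T[:3,:3];C=-T[:3,:3].T@T[:3,3]
    return C+D*((z-C[2])/D[:,2])[:,None]
def pix(n,P):
    k,d,T=K(n);return cv2.projectPoints(np.array(P,float).reshape(-1,1,3),cv2.Rodrigues(T[:3,:3])[0],T[:3,3],k,d)[0][:,0]
def crop(n,x0,y0,w,h,s,fn):
    im=bot.capture(n);cv2.imwrite(fn,cv2.resize(im[y0:y0+h,x0:x0+w],None,fx=s,fy=s,interpolation=cv2.INTER_CUBIC));return im
def wedge(n,im,c):
    hsv=cv2.cvtColor(im,cv2.COLOR_BGR2HSV);m=cv2.inRange(hsv,(8,90,70),(22,255,255))
    m[:c[1]-40]=0;m[c[1]+40:]=0;m[:,:c[0]-45]=0;m[:,c[0]+45:]=0
    cs=max(cv2.findContours(m,0,2)[0],key=cv2.contourArea);return cs,cv2.boxPoints(cv2.minAreaRect(cs))
E
python3 - <<'E'
from h import *
im=crop("top",220,180,190,130,4,"pics/c1.png")
cs,b=wedge("top",im,(255,235));print(b.round(1).tolist(),ray("top",b,9).round(1).tolist())
im2=crop("scene",150,180,160,120,5,"pics/c2.png")
cs,b=wedge("scene",im2,(282,238));print(b.round(1).tolist(),ray("scene",b,0).round(1).tolist())
E
```

```text
[[233.39999389648438, 233.60000610351562], [271.8999938964844, 220.1999969482422], [277.29998779296875, 235.60000610351562], [238.6999969482422, 249.0]] [[541.3, 87.4, 9.0], [580.0, -27.8, 9.0], [533.7, -43.1, 9.0], [495.4, 71.7, 9.0]]
[[266.3999938964844, 246.39999389648438], [288.6000061035156, 222.1999969482422], [297.5, 230.39999389648438], [275.29998779296875, 254.60000610351562]] [[539.3, -40.6, 0.0], [479.8, 96.1, 0.0], [534.3, 96.7, 0.0], [589.2, -37.3, 0.0]]
```

View pics/c1.png

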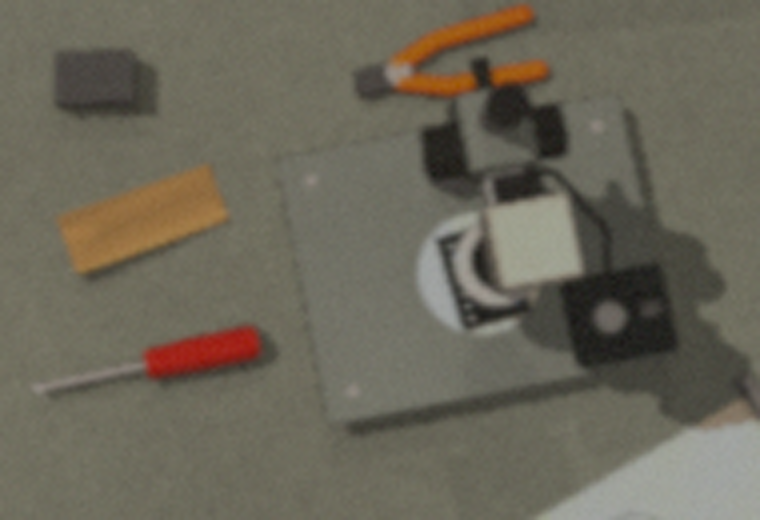

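View pics/c2.png

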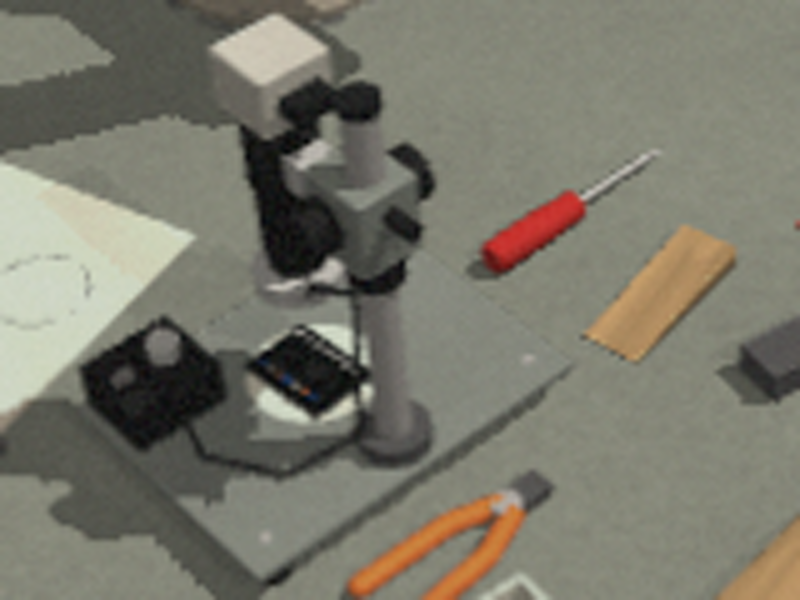

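The crops show the small wood wedge (crop1 (57,215)-(229,216), thin end right, thick end left), and the corner screw at crop1 (311,180) / crop2 (528,358). The screwdriver lies clear on the near side and the steel block on the far side.

```bash
python3 - <<'E'
from h import *
t=lambda l:np.array(l)/4+[220,180]-.4
s=lambda l:np.array(l)/5+[150,180]-.4
St=ray("top",t([[311,180],[597,127],[352,391]]),32);print("screws top",St.round(1)[:,:2].tolist())
Ss=ray("scene",s([[528,358],[266,537]]),32);print("screws scene",Ss.round(1)[:,:2].tolist())
th=ray("top",t([[57,215],[80,273]]),18);tn=ray("top",t([[210,165],[229,216]]),2)
print("thick",th.round(1)[:,:2].tolist(),"thin",tn.round(1)[:,:2].tolist())
sth=ray("scene",s([[685,226],[737,247]]),18);stn=ray("scene",s([[583,336],[635,360]]),2)
print("scene thick",sth.round(1)[:,:2].tolist(),"thin",stn.round(1)[:,:2].tolist())
for a,b,nm in((th,tn,"t"),(sth,stn,"s")):
    d=(b.mean(0)-a.mean(0))[:2];print(nm,"mid",((a.mean(0)+b.mean(0))/2)[:2].round(1),"len",np.hypot(*d).round(1),"ang",np.arctan2(d[1],d[0]).round(3))
d=(St[1]-St[0])[:2];print("scope -y dir",np.arctan2(d[1],d[0]).round(3))
d=(Ss[1]-Ss[0])[:2];print("scope -y dir s",np.arctan2(d[1],d[0]).round(3))
print("block",ray("top",t([[57,55],[57,105],[135,105],[135,55]]),25).round()[:,:2].tolist())
E
```

```text
screws top [[563.0, -102.4], [599.7, -314.9], [408.5, -129.0]]
screws scene [[564.5, -100.6], [603.8, -313.0]]
thick [[541.1, 85.4], [497.9, 68.6]] thin [[578.9, -28.2], [540.2, -42.0]]
scene thick [[503.7, 69.9], [543.0, 87.4]] thin [[542.2, -43.2], [581.6, -26.7]]
t mid [539.5  21. ] len 119.0 ang -1.228
s mid [542.6  21.9] len 120.0 ang -1.244
scope -y dir -1.4
scope -y dir s -1.388
block [[660.0, 85.0], [622.0, 85.0], [622.0, 27.0], [659.0, 27.0]]
```

```bash
python3 -m pendant '[[[0,0,1],[0,0,0],-1],[[0,0,1],[0,0,0],-1],[[0,0,1],[0,0,0],-1],[[0,0,1],[0,0,0],-1],[[0.675,0.912,0],[0,0,0],-1],[[0.675,0.912,0],[0,0,0],-1],[[0.675,0.912,0],[0,0,0],-1],[[0.675,0.912,0],[0,0,0],-1],[[0.675,0.912,0],[0,0,0],-1],[[0.675,0.912,0],[0,0,0],-1]]'
python3 -m pendant '[[[0.675,0.912,0],[0,0,0],-1],[[0.675,0.912,0],[0,0,0],-1],[[0.675,0.912,0],[0,0,0],-1],[[0.675,0.912,0],[0,0,0],-1],[[0.675,0.912,0],[0,0,0],-1],[[0.675,0.912,0],[0,0,0],-1],[[0.675,0.912,0],[0,0,0],-1],[[0.675,0.912,0],[0,0,0],-1],[[0.675,0.912,0],[0,0,0],-1],[[0.675,0.912,0],[0,0,0],-1]]'
```

```text
time: 1.03
tool_pos: [294.6, -330.2, 363.7]
tcp_rot: [3.142, 0.0, 0.334]
contact_force: [0.8, -0.7, -0.7]
grip_width: 29.5
finger_force: 0.0
time: 1.87
tool_pos: [497.2, -56.4, 363.7]
tcp_rot: [3.142, 0.0, 0.335]
contact_force: [0.5, -1.0, 0.2]
grip_width: 0.7
finger_force: 0.0
```

```bash
python3 -m pendant '[[[0.667,0.895,0],[0,0,0],-1],[[0.667,0.895,0],[0,0,0],-1],[[0.667,0.895,0],[0,0,0],-1],[[0.667,0.895,0],[0,0,0],-1],[[0,0,-1],[0,0,0],-1],[[0,0,-1],[0,0,0],-1],[[0,0,-1],[0,0,0],-1],[[0,0,-1],[0,0,0],-1],[[0,0,-1],[0,0,0],-1],[[0,0,-1],[0,0,0],-1]]'
python3 -m pendant '[[[0,0,-1],[0,0,0],-1],[[0,0,-1],[0,0,0],-1],[[0,0,-1],[0,0,0],-1],[[0,0,-0.5],[0,0,0],-1],[[0,0,-0.3],[0,0,0],-1],[[0,0,0],[0,0,0],-1],[[0,0,0],[0,0,0],-1],[[0,0,0],[0,0,0],-1],[[0,0,0],[0,0,0],-1],[[0,0,0],[0,0,0],-1]]'
python3 -c "
from h import *
crop('top',215,170,120,100,6,'pics/c3.png')"
```

```text
time: 2.7
tool_pos: [576.2, 49.4, 182.2]
tcp_rot: [-3.142, 0.0, 0.335]
contact_force: [0.4, -0.7, 0.1]
grip_width: 0.3
finger_force: 0.0
time: 3.53
tool_pos: [577.3, 49.3, 71.0]
tcp_rot: [3.141, -0.002, 0.335]
contact_force: [-0.9, 0.9, -0.6]
grip_width: 0.3
finger_force: 0.0
```

View pics/c3.png

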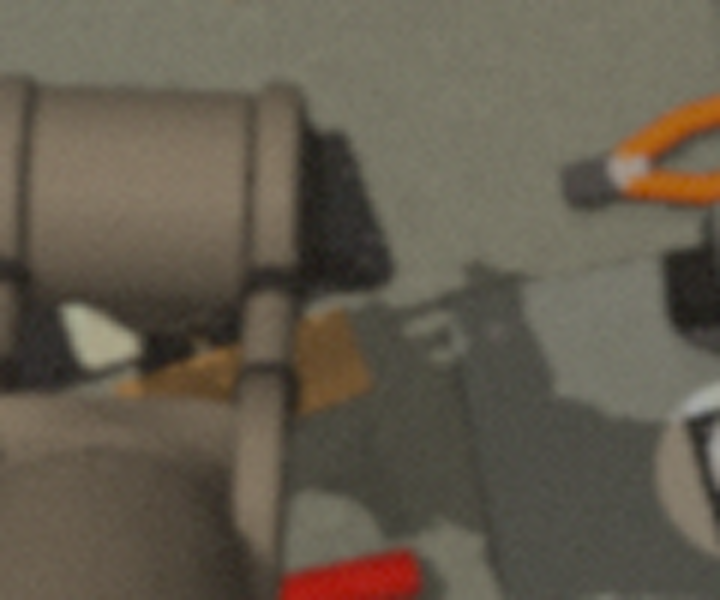

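Arm hides the wedge's middle in the top view (thin end still at about crop (350,345), unchanged). Lower the last bit and push the wedge sideways by about 19 mm.

```bash
python3 -m pendant '[[[0,0,-0.8],[0,0,0],-1],[[0,0,-0.6],[0,0,0],-1],[[0,0,-0.25],[0,0,0],-1],[[0,0,0],[0,0,0],-1],[[-0.195,-0.068,0],[0,0,0],-1],[[-0.195,-0.068,0],[0,0,0],-1],[[-0.195,-0.068,0],[0,0,0],-1],[[-0.195,-0.068,0],[0,0,0],-1],[[-0.195,-0.068,0],[0,0,0],-1],[[0,0,0],[0,0,0],-1]]'
python3 -c "
from h import *
im=crop('scene',220,190,120,100,6,'pics/c4.png')
o=bot.get_obs();print(o['tool_pos'],o['contact_force'])
"
```

```text
time: 4.42
tool_pos: [546.0, 38.7, 20.6]
tcp_rot: [-3.141, 0.001, 0.334]
contact_force: [0.7, -0.8, -0.1]
grip_width: 0.4
finger_force: 0.0
[546.72294197  38.83872491  20.62013291] [ 0.37288542 -0.37893594  0.18236638]
```

View pics/c4.png

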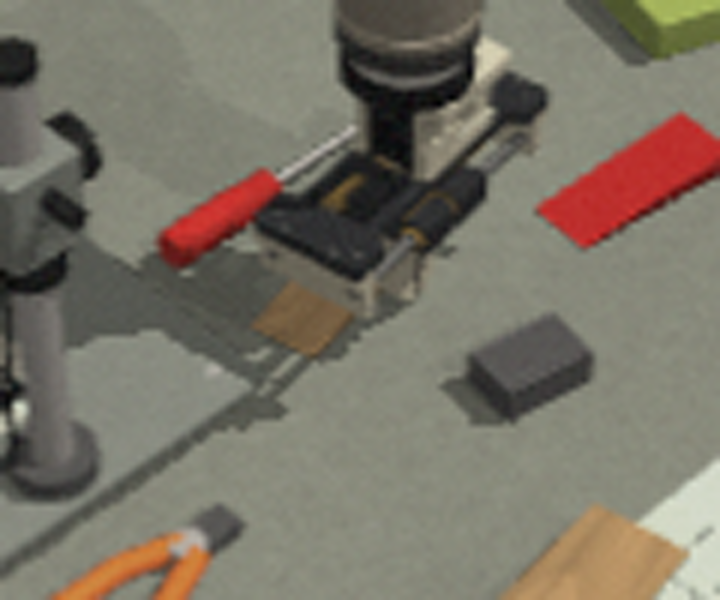

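The wedge's thin end now is at crop (252,325)-(315,357), shifted toward the robot; screwdriver is untouched. Back off, rise, turn a quarter and go behind the thick end.

```bash
python3 -m pendant '[[[0.33,0.12,0],[0,0,0],-1],[[0,0,1],[0,0,0],-1],[[0,0,1],[0,0,0],-1],[[0,0,1],[0,0,0],-1],[[-0.34,0.3,0],[0,0,-1],-1],[[-0.34,0.3,0],[0,0,-1],-1],[[-0.34,0.3,0],[0,0,-1],-1],[[-0.34,0.3,0],[0,0,-1],-1],[[-0.34,0.3,0],[0,0,-1],-1],[[-0.34,0.3,0],[0,0,-1],-1]]'
python3 -m pendant '[[[0,0,0],[0,0,-1],-1],[[0,0,0],[0,0,-1],-1],[[0,0,0],[0,0,-1],-1],[[0,0,0],[0,0,-1],-1],[[0,0,0],[0,0,-1],-1],[[0,0,0],[0,0,-1],-1],[[0,0,0],[0,0,-1],-1],[[0,0,0],[0,0,-0.1],-1],[[0,0,0],[0,0,0],-1],[[0,0,0],[0,0,0],-1]]'
python3 -c "
from h import *
a=bot.capture('scene')[190:290,220:340];b=bot.capture('top')[170:270,205:325]
cv2.imwrite('pics/c5.png',cv2.resize(np.vstack([a,b]),None,fx=5,fy=5,interpolation=2)[:1000])
cv2.imwrite('pics/c5.png',cv2.resize(np.hstack([a,b]),None,fx=3.3333,fy=3.3333,interpolation=2))
"
```

```text
time: 5.3
tool_pos: [495.7, 97.1, 110.4]
tcp_rot: [-3.141, -0.0, -0.391]
contact_force: [0.6, 0.5, 0.1]
grip_width: 0.3
finger_force: 0.0
time: 6.13
tool_pos: [496.1, 96.7, 110.3]
tcp_rot: [-3.142, 0.0, -1.234]
contact_force: [0.3, -0.3, 0.0]
grip_width: 0.5
finger_force: 0.0
```

View pics/c5.png

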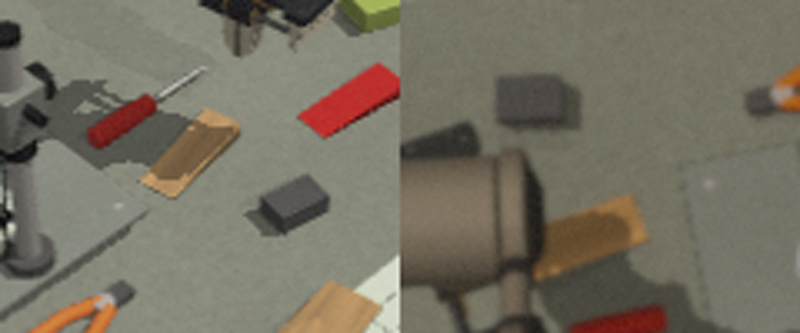

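Whole wedge is visible in the scene half (corners (205,109), (241,124) thick; (142,183), (175,197) thin), screw at (119,206). In the top half the thin end is at (632,196)-(648,241), screw at (710,184).

```bash
python3 - <<'E'
from h import *
f=120*3.33333/400*3.33333
s=lambda l:np.array(l)/3.3333+[220,190]-.4
t=lambda l:(np.array(l)-[400,0])/3.3333+[205,170]-.4
a=ray("scene",s([[205,109],[241,124]]),18);b=ray("scene",s([[142,183],[175,197]]),2)
d=(b.mean(0)-a.mean(0))[:2];m=((a+b).mean(0)/2)[:2]
print(a.round(),b.round(),"mid",m,np.hypot(*d),"ang",np.arctan2(d[1],d[0]))
print("screw s",ray("scene",s([[119,206]]),32),"t",ray("top",t([[710,184]]),32))
b2=ray("top",t([[632,196],[648,241]]),2);print("top thin",b2.round(1),b2.mean(0))
# mask-based fit in scene
F=np.array([563.7,-101.5])
for th in (-1.236,np.arctan2(d[1],d[0])):
  u=np.array([np.cos(th),np.sin(th)]);v=np.array([-u[1],u[0]])
  for mm in (m,b2.mean(0)[:2]-60*u): print(th,"foot in wedge: along",(F-mm)@u,"lat(+x side)",(F-mm)@v)
E
```

```text
[[481.  61.  18.]
 [523.  79.  18.]] [[525. -48.   2.]
 [561. -32.   2.]] mid [522.72436754  15.17095425] 117.70814113692985 ang -1.2163894443215455
screw s [[ 565.47902824 -100.77603349   32.        ]] t [[ 562.39685237 -103.08339016   32.        ]]
top thin [[556.  -34.2   2. ]
 [515.3 -48.    2. ]] [535.61466838 -41.13238892   2.        ]
-1.236 foot in wedge: along 123.6567048871854 lat(+x side) 0.36518252899450976
-1.236 foot in wedge: along 126.24402412174288 lat(+x side) 6.690559623219019
-1.2163894443215455 foot in wedge: along 123.64008905224492 lat(+x side) -2.0597089573266274
-1.2163894443215455 foot in wedge: along 126.36248385126774 lat(+x side) 5.3902742976709925
```

```bash
python3 -m pendant '[[[0,0,-1],[0,0,0],-1],[[0,0,-1],[0,0,0],-1],[[0,0,-0.8],[0,0,0],-1],[[0,0,-0.17],[0,0,0],-1],[[0.143,-0.409,0],[0,0,0],-1],[[0.143,-0.409,0],[0,0,0],-1],[[0.143,-0.409,0],[0,0,0],-1],[[0.143,-0.409,0],[0,0,0],-1],[[0.143,-0.409,0],[0,0,0],-1],[[0.143,-0.409,0],[0,0,0],-1]]'
python3 -m pendant '[[[0.077,-0.22,0],[0,0,0],-1],[[0.077,-0.22,0],[0,0,0],-1],[[0.077,-0.22,0],[0,0,0],-1],[[0.077,-0.22,0],[0,0,0],-1],[[0,0,0],[0,0,0],-1],[[0,0,0],[0,0,0],-1],[[0,0,0],[0,0,0],-1],[[0,0,0],[0,0,0],-1],[[0,0,0],[0,0,0],-1],[[0,0,0],[0,0,0],-1]]'
cat >> h.py <<'E'
def force(k=8):
    u=np.array([.329,-.944,0]);F=[]
    for i in range(k): bot.capture("top");F.append(bot.get_obs()["contact_force"])
    F=np.array(F);o=bot.get_obs();print("t",o["time"],"pos",o["tool_pos"].round(1),"F",F.mean(0).round(2),"push",(-F@u).mean().round(2),"sd",(F@u).std().round(2))
E
python3 -c "
from h import *
force()
a=bot.capture('scene')[190:290,200:320];b=bot.capture('top')[170:270,235:355]
cv2.imwrite('pics/c6.png',cv2.resize(np.hstack([a,b]),None,fx=3.3333,fy=3.3333,interpolation=2))
"
```

```text
time: 7.07
tool_pos: [522.8, 21.3, 22.0]
tcp_rot: [-3.14, -0.001, -1.238]
contact_force: [-0.3, 1.3, 1.0]
grip_width: 0.4
finger_force: 0.2
time: 7.9
tool_pos: [530.9, -3.0, 21.1]
tcp_rot: [3.141, 0.0, -1.237]
contact_force: [-0.2, 0.3, 0.1]
grip_width: 0.8
finger_force: 0.0
t 8.3 pos [531.   -3.3  21.2] F [-0.13 -0.07  0.22] push -0.02 sd 0.58
```

View pics/c6.png

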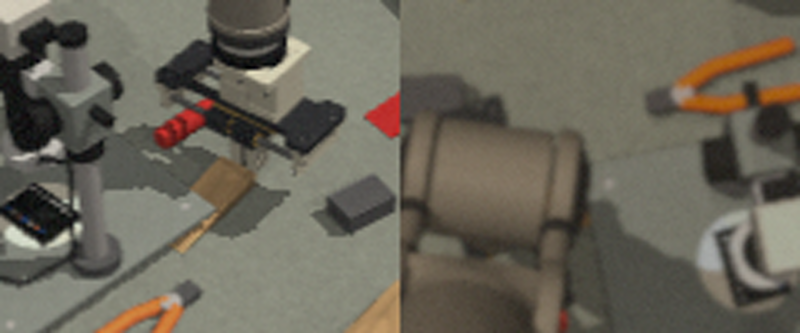

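Scene half: wedge runs under the plate, its far side from about (254,183) (thick) to (178,250) (thin corner), visible beyond the plate edge; fingers still behind it. I'll check the lateral fit from that edge.

```bash
python3 - <<'E'
from h import *
s=lambda l:np.array(l)/3.3333+[200,190]-.4
a=ray("scene",s([[254,183]]),16)[0];b=ray("scene",s([[178,250]]),2)[0];c=ray("scene",s([[187,206]]),32)[0]
d=(b-a)[:2];L=np.hypot(*d);u=d/L;v=np.array([-u[1],u[0]])
print(a,b,c,L,np.arctan2(u[1],u[0]));
for F in([565,-100.8],[563.7,-101.5]): F=np.array(F);print("foot to far side",(b[:2]-F)@v,"thin beyond foot",(b[:2]-F)@u)
E
```

```text
[563.44351016 -17.5910381   16.        ] [ 587.10645072 -124.54934582    2.        ] [566.22718898 -99.68556275  32.        ] 109.54457697965438 -1.3530681695312747
foot to far side 16.454390073931215 thin beyond foot 27.963898825201472
foot to far side 17.874906385341877 thin beyond foot 27.561240894674658
```

```bash
python3 -m pendant '[[[0.022,-0.063,0],[0,0,0],-1],[[0.022,-0.063,0],[0,0,0],-1],[[0.022,-0.063,0],[0,0,0],-1],[[0.022,-0.063,0],[0,0,0],-1],[[0.022,-0.063,0],[0,0,0],-1],[[0.022,-0.063,0],[0,0,0],-1],[[0,0,0],[0,0,0],-1],[[0,0,0],[0,0,0],-1],[[0,0,0],[0,0,0],-1],[[0,0,0],[0,0,0],-1]]'
python3 -c "
from h import *
force()"
```

```text
time: 9.23
tool_pos: [534.9, -14.6, 21.2]
tcp_rot: [3.142, 0.0, -1.237]
contact_force: [1.1, -0.5, 0.2]
grip_width: 0.2
finger_force: 0.0
t 9.6333 pos [535.  -14.6  21.2] F [-0.11  0.15 -0.19] push 0.18 sd 0.35
```

Expect contact in about 4–6 mm; creep 2 mm at a time.

```bash
python3 -m pendant '[[[0.011,-0.0315,0],[0,0,0],-1],[[0.011,-0.0315,0],[0,0,0],-1],[[0,0,0],[0,0,0],-1],[[0,0,0],[0,0,0],-1],[[0,0,0],[0,0,0],-1],[[0,0,0],[0,0,0],-1],[[0,0,0],[0,0,0],-1],[[0,0,0],[0,0,0],-1],[[0,0,0],[0,0,0],-1],[[0,0,0],[0,0,0],-1]]' >/dev/null
python3 -c "
from h import *
force()"
python3 -m pendant '[[[0.011,-0.0315,0],[0,0,0],-1],[[0.011,-0.0315,0],[0,0,0],-1],[[0,0,0],[0,0,0],-1],[[0,0,0],[0,0,0],-1],[[0,0,0],[0,0,0],-1],[[0,0,0],[0,0,0],-1],[[0,0,0],[0,0,0],-1],[[0,0,0],[0,0,0],-1],[[0,0,0],[0,0,0],-1],[[0,0,0],[0,0,0],-1]]' >/dev/null
python3 -c "
from h import *
force()"
```

```text
t 10.8667 pos [535.6 -16.6  21.1] F [ 0.09 -0.06  0.14] push -0.08 sd 0.28
t 12.1 pos [536.3 -18.4  21.1] F [-0.01  0.13  0.03] push 0.13 sd 0.35
```

```bash
python3 -m pendant '[[[0.011,-0.0315,0],[0,0,0],-1],[[0,0,0],[0,0,0],-1],[[0,0,0],[0,0,0],-1],[[0,0,0],[0,0,0],-1],[[0,0,0],[0,0,0],-1],[[0,0,0],[0,0,0],-1],[[0,0,0],[0,0,0],-1],[[0,0,0],[0,0,0],-1],[[0,0,0],[0,0,0],-1],[[0,0,0],[0,0,0],-1]]' >/dev/null
python3 -c "
from h import *
force()"
```

```text
t 13.3333 pos [536.6 -19.4  21.1] F [-1.3   2.87  1.33] push 3.14 sd 0.47
```

```bash
python3 -m pendant '[[[0.011,-0.0315,0],[0,0,0],-1],[[0,0,0],[0,0,0],-1],[[0,0,0],[0,0,0],-1],[[0,0,0],[0,0,0],-1],[[0,0,0],[0,0,0],-1],[[0,0,0],[0,0,0],-1],[[0,0,0],[0,0,0],-1],[[0,0,0],[0,0,0],-1],[[0,0,0],[0,0,0],-1],[[0,0,0],[0,0,0],-1]]' >/dev/null
python3 -c "
from h import *
force()"
```

```text
t 14.5667 pos [536.8 -20.1  21.1] F [-1.58  4.51  2.13] push 4.77 sd 0.53
```

Push is 4.8 N, in the snug band. Take the fingers away and look.

```bash
python3 -m pendant '[[[-0.05,0.15,0],[0,0,0],-1],[[-0.1,0.3,0],[0,0,0],-1],[[-0.2,0.5,0],[0,0,0],-1],[[-0.2,0.5,0],[0,0,0],-1],[[0,0,1],[0,0,0],-1],[[0,0,1],[0,0,0],-1],[[0,0,1],[0,0,0],-1],[[0,0.5,0.5],[0,0,0],-1],[[0,0.5,0],[0,0,0],-1],[[0,0,0],[0,0,0],-1]]'
python3 -c "
from h import *
force(4)
a=bot.capture('scene')[190:290,200:320];b=bot.capture('top')[170:270,235:355]
cv2.imwrite('pics/c7.png',cv2.resize(np.hstack([a,b]),None,fx=3.3333,fy=3.3333,interpolation=2))
"
```

```text
time: 15.4
tool_pos: [521.0, 55.2, 127.6]
tcp_rot: [-3.138, -0.001, -1.236]
contact_force: [0.1, -0.4, -0.4]
grip_width: 0.2
finger_force: 0.0
t 15.6 pos [520.   52.8 125.5] F [-0.42 -0.02 -0.05] push 0.12 sd 0.42
```

View pics/c7.png

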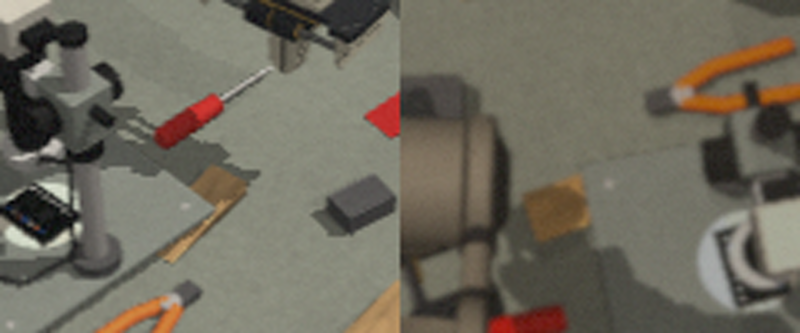

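Wedge exposed part in top half: thick end (525,192)-(536,242), far edge meets plate edge at (584,177), screw (609,184); in scene half thin far corner at (163,262), thick far corner (246,181), screw (187,206). Check lateral fit within each camera.

```bash
python3 - <<'E'
from h import *
s=lambda l:np.array(l)/3.3333+[200,190]-.4
t=lambda l:(np.array(l)-[400,0])/3.3333+[235,170]-.4
T=ray("top",t([[525,192],[536,242]]),18);e=ray("top",t([[584,177]]),10)[0];Ft=ray("top",t([[609,184]]),32)[0]
d=(e-T[0])[:2];th=np.arctan2(d[1],d[0]);print("top",T.round(1),e.round(1),Ft.round(1),th)
Fs=ray("scene",s([[187,206]]),32)[0];b=ray("scene",s([[163,262]]),2)[0];a=ray("scene",s([[246,181]]),18)[0]
d=(b-a)[:2];ts=np.arctan2(d[1],d[0]);print("scene",a,b,Fs,ts)
for q in(th,ts,-1.236):
    u=np.array([np.cos(q),np.sin(q)]);v=np.array([-u[1],u[0]])
    c=T.mean(0)[:2];print(q.round(3) if q!=-1.236 else q,"top lat",(Ft[:2]-c)@v,"x",(Ft[:2]-c)@u-60,"scene lat",22.5-(b[:2]-Fs[:2])@v)
E
```

```text
top [[557.9 -27.9  18. ]
 [513.2 -37.1  18. ]] [571.6 -81.   10. ] [ 562.4 -102.2   32. ] -1.3177548297012596
scene [558.07504904 -23.8432812   18.        ] [ 592.34565028 -145.09021486    2.        ] [566.22718898 -99.68556275  32.        ] -1.2953307869158799
-1.318 top lat 8.599930082711754 x 14.18334841913827 scene lat 8.580312529997366
-1.295 top lat 6.934416817346119 x 14.357527147600209 scene lat 9.716075536646343
-1.236 top lat 2.51311257244895 x 14.63787406739955 scene lat 12.750623299631203
```

Foot is about 8 mm off the wedge's centre line (limit 12.5), x≈+15: whole foot rests on the wedge. Now go over the corner.

```bash
python3 -m pendant '[[[0.244,-0.856,0],[0,0,0],-1],[[0.244,-0.856,0],[0,0,0],-1],[[0.244,-0.856,0],[0,0,0],-1],[[0.244,-0.856,0],[0,0,0],-1],[[0.244,-0.856,0],[0,0,0],-1],[[0.244,-0.856,0],[0,0,0],-1],[[0,0,-0.9],[0,0,0],-1],[[0,0,-0.8],[0,0,0],-1],[[0,0,-0.35],[0,0,0],-1],[[0,0,0],[0,0,0],-1]]'
python3 -c "
from h import *
force(4)"
```

```text
time: 16.53
tool_pos: [562.3, -100.8, 61.6]
tcp_rot: [3.136, 0.004, -1.238]
contact_force: [-1.5, 1.9, -0.1]
grip_width: 0.6
finger_force: 0.0
t 16.7333 pos [ 565.2 -101.    66. ] F [0.2  0.46 0.44] push 0.37 sd 0.46
```

```bash
python3 -m pendant '[[[0,0,-0.1],[0,0,0],-1],[[0,0,-0.1],[0,0,0],-1],[[0,0,-0.1],[0,0,0],-1],[[0,0,-0.1],[0,0,0],-1],[[0,0,-0.07],[0,0,0],-1],[[0,0,-0.03],[0,0,0],-1],[[0,0,0],[0,0,0],-1],[[0,0,0],[0,0,0],-1],[[0,0,0],[0,0,0],-1],[[0,0,0],[0,0,0],-1]]'
python3 -c "
from h import *
force(6)"
```

```text
time: 17.57
tool_pos: [564.4, -100.9, 49.7]
tcp_rot: [-3.142, -0.0, -1.237]
contact_force: [0.1, -0.1, -0.5]
grip_width: 0.4
finger_force: 0.0
t 17.8667 pos [ 564.4 -100.9   49.7] F [ 0.07  0.07 -0.27] push 0.04 sd 0.51
```

```bash
python3 -m pendant '[[[0,0,-0.02],[0,0,0],-1],[[0,0,-0.02],[0,0,0],-1],[[0,0,0],[0,0,0],-1],[[0,0,0],[0,0,0],-1],[[0,0,0],[0,0,0],-1],[[0,0,0],[0,0,0],-1],[[0,0,0],[0,0,0],-1],[[0,0,0],[0,0,0],-1],[[0,0,0],[0,0,0],-1],[[0,0,0],[0,0,0],-1]]'
python3 -c "
from h import *
force(6)"
```

```text
time: 18.7
tool_pos: [564.5, -100.9, 49.2]
tcp_rot: [-3.141, -0.0, -1.237]
contact_force: [-2.6, 0.4, 6.1]
grip_width: 0.2
finger_force: 3.3
t 19.0 pos [ 564.4 -101.    49.2] F [-1.99  0.54  6.52] push 1.17 sd 0.52
```

Pressing 6.5 N; a little more for a clear 9 N, and hold.

```bash
python3 -m pendant '[[[0,0,-0.009],[0,0,0],-1],[[0,0,0],[0,0,0],-1],[[0,0,0],[0,0,0],-1],[[0,0,0],[0,0,0],-1],[[0,0,0],[0,0,0],-1],[[0,0,0],[0,0,0],-1],[[0,0,0],[0,0,0],-1],[[0,0,0],[0,0,0],-1],[[0,0,0],[0,0,0],-1],[[0,0,0],[0,0,0],-1]]'
python3 -c "
from h import *
force(6)"
```

```text
time: 19.83
tool_pos: [564.5, -100.9, 49.2]
tcp_rot: [-3.141, -0.0, -1.237]
contact_force: [-2.8, 1.5, 7.5]
grip_width: 0.8
finger_force: 4.2
t 20.1333 pos [ 564.4 -100.9   49.2] F [-2.36  0.66  8.32] push 1.4 sd 0.31
```

8.3 N held with the plate still (z unchanged at 49.2). Let go and look once more.

```bash
python3 -m pendant '[[[0,0,0.05],[0,0,0],-1],[[0,0,0.3],[0,0,0],-1],[[0,0,1],[0,0,0],-1],[[0,0,1],[0,0,0],-1],[[0,1,0.5],[0,0,0],-1],[[0,1,0.5],[0,0,0],-1],[[0,1,0.5],[0,0,0],-1],[[0,1,0],[0,0,0],-1],[[0,0.5,0],[0,0,0],-1],[[0,0,0],[0,0,0],-1]]'
python3 -c "
from h import *
force(6)
a=bot.capture('scene')[190:290,200:320];b=bot.capture('top')[170:270,235:355]
cv2.imwrite('pics/c8.png',cv2.resize(np.hstack([a,b]),None,fx=3.3333,fy=3.3333,interpolation=2))
"
```

```text
time: 20.97
tool_pos: [564.2, 37.2, 164.6]
tcp_rot: [-3.141, 0.0, -1.234]
contact_force: [0.7, 0.5, -0.2]
grip_width: 0.0
finger_force: 0.0
t 21.2667 pos [564.4  32.9 163.5] F [0.04 0.06 0.15] push 0.04 sd 0.57
```

View pics/c8.png

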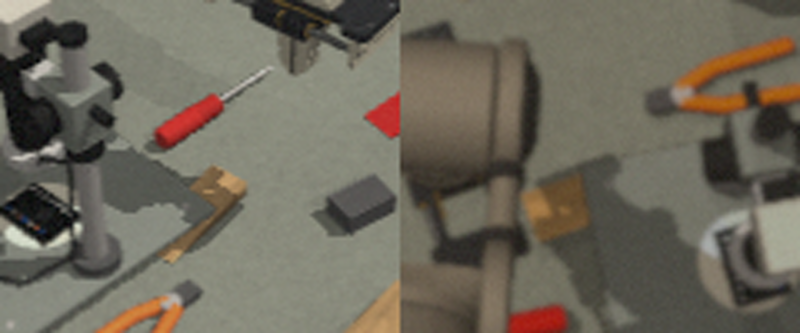

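The wedge (thick end (525,192), thin corner (163,262)), the microscope and the other things in view are where they were before the press, and the robot is clear. Handing in.

```bash
python3 -c "
from plant import bot
print(bot.close_job())"
```

```text
the job is handed in; nothing more can be done
None
```

The wedge is snug under the bare foot after a 4.8 N push, with the foot about 8 mm off its centre line (limit 12.5 mm); the corner stayed still under an 8.3 N press, and the job was handed in at about 21 s with the robot touching nothing.

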